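Put the hole saws away by size

ROBOT

A 6-joint arm with a two-finger parallel gripper is mounted at the origin on the work surface. World frame = base frame: x ahead of the robot, y to its left, z up, the work surface at z = 0. Lengths are in m, angles in rad, forces in N, time in s.
With the tool pointing down it reaches from about 0.4 to 0.925 m from the base axis. Payload 3.4 kg.
Tool frame: the origin (TCP) lies at the very end of the fingers, on their centre line; the grasp point (between the pads) lies 19 mm behind it; z points along the fingers, y is the direction in which the jaws open and shut (so a half turn about z gives the same grasp; the last joint's range is limited). The gripper opens to 85 mm and grips with 20 to 120 N. Pads are 22 mm wide; open, the fingers measure 114 mm over their backs; the gripper's body (76 mm by 85 mm) begins 54 mm behind the grasp point. The pads swing forward as they close: fully open they stand 13 mm farther back than shut.
Start: joints at [1.119, 0.307, 1.506, -0, 1.328, -0.073], TCP at [0.213, 0.534, 0.231] pointing down, gripper open.
Joint ranges: [-3.12, 3.12], [-1.05, 2.28], [0.14, 2.33], [-1.42, 4.57], [0.1, 2.73], [-2.68, 2.68]. Speed limits (rad/s): [2.57, 2.57, 3.14, 3.14, 3.14, 3.14].

INTERFACE

Orientations are given as [roll, pitch, yaw] about the fixed x, y, z axes, in that order (R = Rz(yaw) Ry(pitch) Rx(roll)).
In Python, from workcell import bot gives the robot as it stands.
- The arm moves only by the tool send_rows, never from a script. Its argument "rows" is one flat list of numbers, 7 for each row, row after row: the shift along the tool's x, y, z in m, then the turn, a rotation vector about the tool's x, y, z in degrees, then the finger opening in m, from 0 to 0.0854. A call has 1 to 5 rows; each row shifts and turns the commanded pose from where the row before left it, along the tool's axes as they then stand; what a row does not reach is not made up. A row lasts 1/10 s, in which the tool goes at most 50 mm and 8.59 degrees, less where a joint would pass 70% of its speed; a pose out of reach is approached as far as the arm can. A call with a gripper value outside its range is refused whole. The fingers move at their own pace and stop on an object; the grip force is fixed at half the most. Time passes only in rows, so rows that do not move let the fingers close. It gives the time, the measured TCP pose, the force and the opening at its end, in the units of the state.
- bot.state(): the state, without advancing time (a new reading comes with each control period).
- bot.capture(name): name is "scene" or "side" or "wrist"; returns (picture, depth): 384x512x3 uint8, red, green, blue; 384x512 float32, m along the optical axis (not along the pixel's ray), 0 where there is no reading.
- bot.camera_info(name): a dict with "K" (3x3 intrinsics, pixels), "position" and "rotation" of the camera in the world. Camera axes: x right, y down, z forward; pixel columns grow to the right and rows downward; lengths in m; the calibration is good to about 2 mm. A picture is of the moment at which its call begins: read the wrist's pose just before it. camera_info takes no time and is no camera call; for the wrist camera it gives the pose at the moment of the call.
- bot.sign_off(): hands the job in, once; it reports no verdict.
Trained networks look in the newest picture that a camera, given by its name, has taken for a name from the list of things; names that differ only in an ending like _2 or _b are one class to them, and where a whole thing is asked for, a point or a joint stands for the part that bears it (a point fixed in the world has none). Each returns a list of dicts, best first, with "score" (0 to 1); they miss things now and then, are a little off and sometimes report something else, mostly with a low value. They report only what shows in the picture. A call takes as long as a camera call. They do not tell look-alikes from the thing itself.
- bot.cut_out(camera, thing): "pixels" (384x512 bool, what is visible of it) and "position" ([row, column] in pixels, amid what is visible of it).
The state is a dict: "time_s": time; "q": joint angles; "dq": joint speeds; "joint_torque": joint torques, N m; "position": TCP position; "tool_rot": TCP orientation; "force": force on the tool from outside, world axes, zero at the start; "moment": the same for the moment, N m; "width": finger opening in m.
Only numpy, scipy, OpenCV 4.12 (cv2) and the standard library are available. Lean on these libraries where they do the work, as an engineer would, in place of code of your own. Each camera call takes 0.05 s, during which the arm holds its last target. There are 200 camera calls.

TASK

Put the four hole saws away: stand each one, teeth down, on the floor of the round pocket of its own size in the wooden storage blocks, the smallest saw in the smallest pocket and so on up to the largest in the largest. Set them down rather than drop them, and leave the Forstner bit and the sanding drum standing where they are.

Things in the scene. Friction and masses are not known exactly. Their poses are not given: they have to be found in the camera images.
- saw_25_center (a point): the smallest of the four hole saws: a plain steel cup-shaped cutter, 25 mm across and 55 mm tall, standing loose on the bench with its teeth down and its closed end (flat, with a small dark arbor hole) up. The point is its centre, 27.5 mm above its underside; its z axis points up out of the closed end. About 60 g.
- saw_37_center (a point): the second smallest of the four hole saws: a plain steel cup-shaped cutter, 37 mm across and 55 mm tall, standing loose on the bench with its teeth down and its closed end (flat, with a small dark arbor hole) up. The point is its centre, 27.5 mm above its underside; its z axis points up out of the closed end. About 100 g.
- saw_49_center (a point): the second largest of the four hole saws: a plain steel cup-shaped cutter, 49 mm across and 55 mm tall, standing loose on the bench with its teeth down and its closed end (flat, with a small dark arbor hole) up. The point is its centre, 27.5 mm above its underside; its z axis points up out of the closed end. About 150 g.
- saw_61_center (a point): the largest of the four hole saws: a plain steel cup-shaped cutter, 61 mm across and 55 mm tall, standing loose on the bench with its teeth down and its closed end (flat, with a small dark arbor hole) up. The point is its centre, 27.5 mm above its underside; its z axis points up out of the closed end. About 210 g.
- block_43_floor (a point): pale wooden storage block, 100 x 100 x 16 mm, fixed to the bench, with the smallest of the four round pockets in its middle: 43 mm across, 10 mm deep, grey felt floor. The point is the centre of the pocket's floor, 6 mm above the bench and 10 mm below the block's top; z up, x and y along the block's sides. It is the home of the 25 mm hole saw, which stands in it with 9 mm of play all round.
- block_55_floor (a point): pale wooden storage block, 100 x 100 x 16 mm, fixed to the bench, with the second smallest of the four round pockets in its middle: 55 mm across, 10 mm deep, grey felt floor. The point is the centre of the pocket's floor, 6 mm above the bench and 10 mm below the block's top; z up, x and y along the block's sides. It is the home of the 37 mm hole saw, which stands in it with 9 mm of play all round.
- block_67_floor (a point): pale wooden storage block, 100 x 100 x 16 mm, fixed to the bench, with the second largest of the four round pockets in its middle: 67 mm across, 10 mm deep, grey felt floor. The point is the centre of the pocket's floor, 6 mm above the bench and 10 mm below the block's top; z up, x and y along the block's sides. It is the home of the 49 mm hole saw, which stands in it with 9 mm of play all round.
- block_79_floor (a point): pale wooden storage block, 100 x 100 x 16 mm, fixed to the bench, with the largest of the four round pockets in its middle: 79 mm across, 10 mm deep, grey felt floor. The point is the centre of the pocket's floor, 6 mm above the bench and 10 mm below the block's top; z up, x and y along the block's sides. It is the home of the 61 mm hole saw, which stands in it with 9 mm of play all round.
- forstner_center (a point): a Forstner drill bit standing loose on its cutting head, shank up: steel, head 38 mm across and 14 mm high, shank 10 mm thick, 78 mm tall in all; not a hole saw, to be left alone. The point is on its axis, 39 mm above the bench.
- drum_center (a point): a sanding drum standing loose on end: black rubber with a brown abrasive sleeve, 45 mm across, 54 mm tall with a small steel boss on top; not a hole saw, to be left alone. The point is on its axis, 27 mm above the bench.
Mind the look-alikes: they are no part of the job. What is shaped like the part that bears saw_25_center but pink is not meant.

How it is judged:
At the end, for the whole second after the job is handed in: Each of the four hole saws stands upright (within 0.12 rad), teeth down, on the floor of the pocket of its own size (its centre 24 to 31 mm above the pocket floor's centre and within 12 mm of it sideways), and is at rest (horizontal distance between saw_25_center and block_43_floor below 0.012 m and z of saw_25_center in the frame of block_43_floor between 0.024 and 0.031 m and angle between each of saw_25_center, saw_37_center, saw_49_center, saw_61_center's own z axis and vertical below 0.12 rad and linear speed of each of saw_25, saw_37, saw_49, saw_61 below 0.02 m/s and horizontal distance between saw_37_center and block_55_floor below 0.012 m and z of saw_37_center in the frame of block_55_floor between 0.024 and 0.031 m and horizontal distance between saw_49_center and block_67_floor below 0.012 m and z of saw_49_center in the frame of block_67_floor between 0.024 and 0.031 m and horizontal distance between saw_61_center and block_79_floor below 0.012 m and z of saw_61_center in the frame of block_79_floor between 0.024 and 0.031 m); the robot touches nothing.
It fails at once if the Forstner bit is pushed more than 25 mm from its place or tipped over (distance of forstner_center from where it was at the start of the episode above 0.025 m or angle between forstner_center's own z axis and vertical above 0.5 rad).
It fails at once if the sanding drum is pushed more than 25 mm from its place or tipped over (distance of drum_center from where it was at the start of the episode above 0.025 m or angle between drum_center's own z axis and vertical above 0.5 rad).
It fails at once if a hole saw is dropped: let go with its underside more than 45 mm above the bench ((height (world z) of saw_25_center above 0.0725 m and contact force between the fingers and saw_25 below 0.02 N) or (height (world z) of saw_37_center above 0.0725 m and contact force between the fingers and saw_37 below 0.02 N) or (height (world z) of saw_49_center above 0.0725 m and contact force between the fingers and saw_49 below 0.02 N) or (height (world z) of saw_61_center above 0.0725 m and contact force between the fingers and saw_61 below 0.02 N)).
It also fails if it takes over 99 s, if anything falls off the work surface, if the arm or the gripper's body presses on something with over 40 N, if the wrist force passes 120 N, or if a joint passes its speed limit or range.

## Working session

There is one attempt and no reset: what is moved stays moved. The work goes in short steps, Python scripts to look and compute and a tool call to move; the robot and the scene stay as the last step left them, time stands still between calls to the robot, and variables do not carry over. Pictures are saved under pics/ and viewed, about 12 in all and at most 16, crops included, and the job is handed in when it is done.

Besides the shell and the picture viewer there is one more tool, called after "Emit:" as a command line: name --argument value ..., lists and objects as JSON in quotes. send_rows: Moves the arm, as the interface text tells. Its arguments: {"type":"object","properties":{"rows":{"type":"array","items":{"type":"number"}}},"required":["rows"]}

```bash
mkdir -p pics; cat > h.py <<'E'
import numpy as np, cv2
from workcell import bot
def pts(name,depth):
    c=bot.camera_info(name);K=np.array(c["K"]);R=np.array(c["rotation"]);p=np.array(c["position"])
    v,u=np.mgrid[0:384,0:512]
    P=np.stack([(u-K[0,2])/K[0,0]*depth,(v-K[1,2])/K[1,1]*depth,depth],-1)
    return P@R.T+p
E
python3 - <<'E'
from h import *
s=bot.state();print(s["position"],s["tool_rot"],s["width"],s["time_s"])
for n in ["scene","side"]:
    im,d=bot.capture(n);cv2.imwrite(f"pics/{n}0.png",im[...,::-1]);W=pts(n,d)
    print(n,bot.camera_info(n)["position"])
    for t in ["saw_25_center","saw_37_center","saw_49_center","saw_61_center","block_43_floor","block_55_floor","block_67_floor","block_79_floor","forstner_center","drum_center"]:
        for r in bot.cut_out(n,t)[:3]:
            m=r["pixels"]&(d>0);Q=W[m]
            if len(Q)==0: continue
            top=Q[Q[:,2]>np.percentile(Q[:,2],97)-.006]
            print(t,round(r["score"],2),np.round(r["position"]),m.sum(),np.round((top.min(0)+top.max(0))/2,3),np.round(np.ptp(top,axis=0),3))
E
```

```text
[0.21235717 0.53357459 0.23038225] [-3.13952348e+00 -1.47512212e-04  2.76276102e+00] 0.08518183496906055 0.0Traceback (most recent call last):
  File "<stdin>", line 4, in <module>
  File "h.py", line 7, in pts
    return P@R.T+p
           ~~~~~^~
ValueError: operands could not be broadcast together with shapes (384,512) (3,)
```

```bash
sed -i 's/R=np.array(c\["rotation"\])/R=Rotation.from_euler("xyz",c["rotation"]).as_matrix()/; 1a from scipy.spatial.transform import Rotation' h.py
python3 - <<'E'
from h import *
for n in ["scene","side"]:
    im,d=bot.capture(n);cv2.imwrite(f"pics/{n}0.png",im[...,::-1]);W=pts(n,d)
    np.save(f"pics/{n}0.npy",W)
    print(n,bot.camera_info(n))
    for t in ["saw_25_center","saw_37_center","saw_49_center","saw_61_center","block_43_floor","block_55_floor","block_67_floor","block_79_floor","forstner_center","drum_center"]:
        for r in bot.cut_out(n,t)[:3]:
            m=r["pixels"]&(d>0);Q=W[m]
            if len(Q)==0: continue
            top=Q[Q[:,2]>np.percentile(Q[:,2],97)-.006]
            print(t,round(r["score"],2),np.round(r["position"]),m.sum(),np.round((top.min(0)+top.max(0))/2,3),np.round(np.ptp(top,axis=0),3))
E
```

```text
scene {'K': array([[371.80152629,   0.        , 254.79090486],
       [  0.        , 371.80152629, 192.69639666],
       [  0.        ,   0.        ,   1.        ]]), 'position': array([0.93462422, 0.65620585, 0.74714302]), 'rotation': array([-2.28194441, -0.00634282,  2.58038034])}
saw_25_center 0.6 [224. 280.] 154 [0.5   0.107 0.056] [0.022 0.024 0.007]
saw_25_center 0.55 [211. 301.] 152 [0.425 0.096 0.056] [0.022 0.023 0.008]
saw_25_center 0.44 [210. 274.] 147 [0.485 0.045 0.056] [0.021 0.02  0.007]
saw_37_center 0.71 [162. 239.] 197 [ 0.439 -0.193  0.056] [0.034 0.035 0.008]
saw_49_center 0.68 [163. 243.] 215 [ 0.438 -0.193  0.056] [0.036 0.035 0.008]
saw_49_center 0.6 [188. 261.] 367 [ 0.458 -0.046  0.055] [0.047 0.047 0.008]
saw_61_center 0.66 [142. 245.] 337 [ 0.365 -0.314  0.056] [0.056 0.06  0.008]
block_43_floor 0.85 [299. 326.] 1802 [0.536 0.332 0.017] [0.116 0.115 0.008]
block_55_floor 0.61 [148. 190.] 589 [ 0.547 -0.382  0.018] [0.102 0.11  0.007]
block_67_floor 0.56 [210. 183.] 1012 [ 0.682 -0.101  0.017] [0.115 0.118 0.008]
block_67_floor 0.35 [149. 189.] 601 [ 0.547 -
[... 1000 characters left out ...]
]
saw_49_center 0.92 [196. 283.] 543 [ 0.459 -0.044  0.054] [0.047 0.05  0.008]
saw_61_center 0.82 [139. 323.] 580 [ 0.366 -0.312  0.054] [0.056 0.065 0.009]
block_43_floor 0.74 [322. 212.] 2848 [0.535 0.333 0.015] [0.117 0.118 0.008]
block_55_floor 0.59 [133. 260.] 772 [ 0.549 -0.377  0.015] [0.102 0.109 0.008]
block_67_floor 0.85 [184. 194.] 1121 [ 0.681 -0.097  0.015] [0.112 0.12  0.008]
block_79_floor 0.97 [253. 184.] 1844 [0.632 0.16  0.015] [0.105 0.109 0.008]
forstner_center 0.77 [327. 323.] 487 [0.341 0.317 0.075] [0.009 0.01  0.009]
forstner_center 0.43 [142. 323.] 500 [ 0.367 -0.312  0.054] [0.053 0.065 0.009]
drum_center 0.59 [261. 275.] 639 [0.44  0.175 0.052] [0.043 0.044 0.008]
```

View pics/scene0.png

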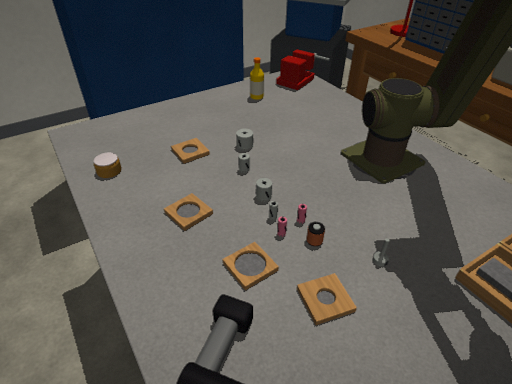

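View pics/side0.png

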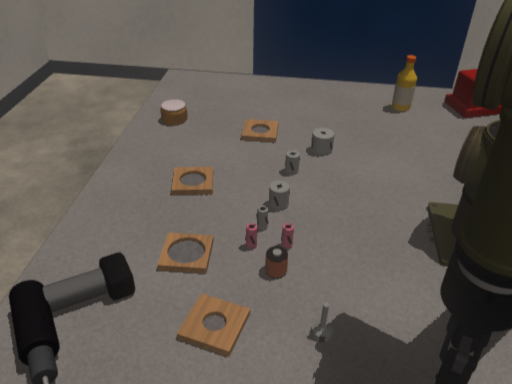

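Scene shows: grey small saw at (col 273, row 211), with pink look-alikes at (282,226) and (302,213). The 49 is at (264,189), the 37 at (244,163), the 61 at (244,140), the drum at (315,234) and the Forstner bit at (381,257). The blocks are at (326,299), (250,264), (188,211) and (190,149). I choose the grey saw, and next I check it in a crop, measure the pockets and start moving.

```bash
python3 - <<'E'
from h import *
B=dict(b43=(.535,.332),b79=(.632,.159),b67=(.682,-.099),b55=(.547,-.38))
for n in ["scene","side"]:
    W=np.load(f"pics/{n}0.npy").reshape(-1,3)
    for k,c in B.items():
        Q=W[np.linalg.norm(W[:,:2]-c,axis=1)<.085]
        zb=np.median(Q[Q[:,2]<.004][:,2]) if (Q[:,2]<.004).any() else 0
        T=Q[(Q[:,2]>.012+zb)&(Q[:,2]<.022)]
        r=cv2.minAreaRect((T[:,:2]*1000).astype(np.float32))
        box=cv2.boxPoints(r)
        F=Q[(Q[:,2]<.0105+zb)&(np.linalg.norm(Q[:,:2]*1000-r[0],axis=1)<43)]*1000
        e,ra=cv2.minEnclosingCircle(F[:,:2].astype(np.float32))
        print(n,k,"zb",round(zb,4),"rect",np.round(r[0],1),np.round(r[1],1),round(r[2]),"pocket",np.round(e,1),round(2*ra,1),"area-d",len(F))
im=cv2.imread("pics/side0.png")[120:270,210:350];cv2.imwrite("pics/c0.png",cv2.resize(im,None,fx=5,fy=4,interpolation=cv2.INTER_CUBIC))
E
```

```text
scene b43 zb 0.0009 rect [533.3 330.5] [102.1 101.8] 78 pocket [530.6 328.1] 40.8 area-d 210
scene b79 zb 0.0011 rect [630.3 156.8] [101.6 103. ] 4 pocket [628.5 153.6] 77.7 area-d 589
scene b67 zb 0.0011 rect [680.6 -99.8] [104.1 104.1] 10 pocket [ 678.6 -106.8] 66.2 area-d 267
scene b55 zb 0.0013 rect [ 547.5 -381.6] [100.7 108.5] 2 pocket [ 549.1 -382.3] 63.0 area-d 89
side b43 zb -0.0004 rect [535.  332.4] [103.3 101.3] 78 pocket [535.7 328.2] 41.8 area-d 318
side b79 zb -0.0005 rect [631.8 159.5] [100.4 105.9] 3 pocket [634.1 153.6] 77.8 area-d 696
side b67 zb -0.0008 rect [683.1 -97.8] [100.2 107.3] 12 pocket [ 685.  -106.5] 64.5 area-d 275
side b55 zb -0.0012 rect [ 549.1 -379.9] [100.7 112.7] 1 pocket [ 552.  -392.1] 52.1 area-d 106
```

View pics/c0.png

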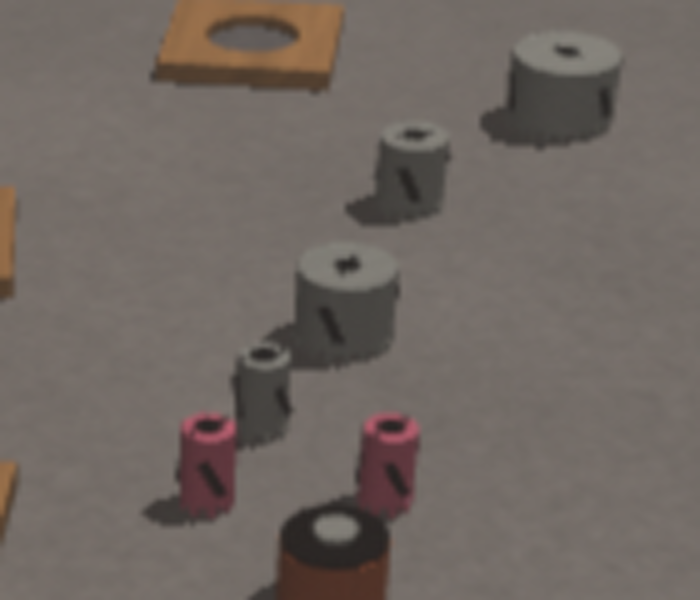

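Emit:
send_rows --rows '[0,0,0,0,0,8.5,0.085,0,0,0,0,0,8.5,0.085,0,0,0,0,0,8.5,0.085,0,0,0,0,0,8.5,0.085,0,0,0,0,0,8.5,0.085]'

```text
time_s: 1.65
position: [0.2127, 0.5343, 0.2313]
tool_rot: [3.142, -0.0, 2.015]
force: [0.9, -0.9, -1.0]
width: 0.0851
```

In the crop (5x/4x) the grey 25 mm saw is at about (262,395), with the pink look-alikes at (208,465) and (390,465). The 49, 37 and 61 run upward to the right. The choice is confirmed.

Emit:
send_rows --rows '[0,0,0,0,0,8.5,0.085,0,0,0,0,0,8.5,0.085,0,0,0,0,0,8.45,0.07,-0.043,0.024,0,0,0,0,0.06,-0.043,0.024,0,0,0,0,0.05]'

```text
time_s: 2.15
position: [0.2613, 0.4486, 0.2311]
tool_rot: [3.141, -0.0, 1.58]
force: [0.5, -1.5, 0.4]
width: 0.0499
```

Emit:
send_rows --rows '[-0.043,0.024,0,0,0,0,0.05,-0.043,0.024,0,0,0,0,0.05,-0.043,0.024,0,0,0,0,0.05,-0.043,0.024,0,0,0,0,0.05,-0.043,0.024,0,0,0,0,0.05]'

```text
time_s: 2.65
position: [0.3832, 0.2326, 0.2316]
tool_rot: [3.141, -0.0, 1.577]
force: [0.4, 0.5, -0.1]
width: 0.0499
```

Emit:
send_rows --rows '[-0.043,0.024,0,0,0,0,0.05,-0.043,0.024,0,0,0,0,0.05,-0.043,0.024,0,0,0,0,0.05,0,0,0,0,0,0,0.05]'

```text
time_s: 3.05
position: [0.4588, 0.1006, 0.2317]
tool_rot: [3.138, 0.002, 1.57]
force: [-0.3, 1.6, 0.8]
width: 0.0497
```

```bash
cat >> h.py <<'E'
def tops(tag,th=.04,rad=None):
    "components of wrist picture standing above th: centre, size"
    im,d=bot.capture("wrist");W=pts("wrist",d);cv2.imwrite(f"pics/{tag}.png",im[...,::-1])
    m=((d>0)&(W[...,2]>th)&(W[...,2]<.1)).astype(np.uint8)
    n,l=cv2.connectedComponents(m)
    for i in range(1,n):
        Q=W[l==i]
        if len(Q)<60: continue
        z=np.percentile(Q[:,2],90);T=Q[Q[:,2]>z-.006][:,:2]*1000
        e,r=cv2.minEnclosingCircle(T.astype(np.float32))
        v,u=np.argwhere(l==i).mean(0)
        print("px",round(v),round(u),"n",len(Q),"med",np.round(T.mean(0),1),"circ",np.round(e,1),round(2*r,1),"ztop",round(z,4),"rgb",im[l==i].mean(0).round())
E
python3 -c "
from h import *
tops('w1')
print(bot.state()['position'],bot.camera_info('wrist'))"
```

```text
px 9 507 n 174 med [708.9 264.4] circ [709.8 262.7] 21.6 ztop 0.0488 rgb [25. 23. 25.]
px 99 236 n 1419 med [436.6 175.9] circ [436.4 175.6] 44.0 ztop 0.0555 rgb [46. 44. 41.]
px 161 291 n 400 med [497.4 109.6] circ [497.5 109.1] 23.6 ztop 0.0573 rgb [165. 107. 120.]
px 172 224 n 400 med [422.1  97.2] circ [421.7  96.7] 23.7 ztop 0.0576 rgb [164. 111. 123.]
px 214 277 n 385 med [482.8  46.2] circ [482.8  45.3] 23.9 ztop 0.0572 rgb [133. 132. 123.]
px 281 254 n 1234 med [455.6 -42.7] circ [455.7 -44.5] 48.5 ztop 0.0571 rgb [168. 167. 154.]
[0.45693606 0.10299797 0.23143895] {'K': array([[294.16672221,   0.        , 255.31576738],
       [  0.        , 294.16672221, 186.6245912 ],
       [  0.        ,   0.        ,   1.        ]]), 'position': array([0.45696078, 0.16768668, 0.37579768]), 'rotation': array([ 2.87809839e+00, -1.89708927e-04,  1.22710422e-03])}
```

Emit:
send_rows --rows '[-0.029,0.0135,0,0,0,0,0.05,-0.029,0.0135,0,0,0,0,0.05,0,0,0.045,0,0,0,0.05,0,0,0.045,0,0,0,0.05,0,0,0.04,0,0,0,0.05]'

```text
time_s: 3.6
position: [0.482, 0.0489, 0.1001]
tool_rot: [3.141, -0.001, 1.577]
force: [-0.2, -1.0, -0.5]
width: 0.0496
```

Emit:
send_rows --rows '[0,0,0.02,0,0,0,0.05,0,0,0,0,0,0,0.05]'

```text
time_s: 3.8
position: [0.4792, 0.0491, 0.0786]
tool_rot: [-3.134, -0.0, 1.578]
force: [-0.3, 0.1, 0.4]
width: 0.0497
```

Emit:
send_rows --rows '[-0.003,0.002,0.02,0,0,0,0.05,0,0,0.015,0,0,0,0.05,0,0,0,0,0,0,0.05,0,0,0,0,0,0,0.05]'

```text
time_s: 4.2
position: [0.4853, 0.0455, 0.0474]
tool_rot: [3.14, -0.0, 1.578]
force: [0.4, 0.2, 0.6]
width: 0.0502
```

```bash
python3 -c "
from h import *
for i in range(3):
  s=bot.state();print(s['position'],s['tool_rot']);bot.capture('wrist')"
```

```text
[0.485269   0.04552333 0.04739882] [ 3.14028271e+00 -1.52658749e-04  1.57764540e+00]
[0.48558496 0.04541372 0.04766628] [ 3.13932919e+00 -1.10217468e-04  1.57755351e+00]
[0.48568478 0.04529721 0.04772042] [ 3.13898268e+00 -6.86800137e-05  1.57742494e+00]
```

Emit:
send_rows --rows '[0,-0.001,0.022,0,0,0,0.05,0,0,0,0,0,0,0.05,0,0,0,0,0,0,0.015,0,0,0,0,0,0,0.015,0,0,0,0,0,0,0.015]'

```text
time_s: 4.85
position: [0.4842, 0.0449, 0.0252]
tool_rot: [3.14, -0.0, 1.577]
force: [-1.0, -0.4, 3.9]
width: 0.0237
```

Emit:
send_rows --rows '[0,0,0,0,0,0,0.015,0,0,0,0,0,0,0.015]'

```text
time_s: 5.05
position: [0.4842, 0.0449, 0.0252]
tool_rot: [3.14, -0.0, 1.577]
force: [-0.9, -0.4, 6.7]
width: 0.0233
```

Emit:
send_rows --rows '[0,0,-0.015,0,0,0,0.015,0,0,-0.02,0,0,0,0.015,0,0.035,0,0,0,0,0.015,0,0.04,0,0,0,0,0.015,0.04,0,0,0,0,0,0.015]'

```text
time_s: 5.55
position: [0.567, 0.0826, 0.0608]
tool_rot: [3.131, 0.001, 1.572]
force: [1.8, 1.3, -0.6]
width: 0.0239
```

Emit:
send_rows --rows '[0.04,0,0,0,0,0,0.015,0.04,0,0,0,0,0,0.015,0.04,0,0,0,0,0,0.015,0.04,-0.01,0,0,0,0,0.015,0.04,-0.015,0,0,0,0,0.015]'

```text
time_s: 6.05
position: [0.5328, 0.2869, 0.0593]
tool_rot: [3.14, -0.0, 1.576]
force: [0.5, -1.1, -1.3]
width: 0.0231
```

Emit:
send_rows --rows '[0.03,0,0,0,0,0,0.015,0.017,0,0,0,0,0,0.015,0,0,0,0,0,0,0.015,0,0,0,0,0,0,0.015]'

```text
time_s: 6.45
position: [0.5319, 0.3314, 0.0591]
tool_rot: [-3.141, 0.001, 1.577]
force: [0.2, -1.4, -0.5]
width: 0.0231
```

```bash
cat >> h.py <<'E'
def pocket(tag,c):
    "block and pocket near c (m) from the wrist picture"
    im,d=bot.capture("wrist");W=pts("wrist",d);cv2.imwrite(f"pics/{tag}.png",im[...,::-1])
    hsv=cv2.cvtColor(im,cv2.COLOR_RGB2HSV)
    near=(np.linalg.norm(W[...,:2]-c,axis=-1)<.085)&(d>0)
    wood=near&(W[...,2]>.011)&(W[...,2]<.025)
    r=cv2.minAreaRect((W[wood][:,:2]*1000).astype(np.float32))
    print("rect",np.round(r[0],1),np.round(r[1],1),round(r[2]),"n",wood.sum())
E
python3 -c "
from h import *
s=bot.state();print(s['position'],s['width'])
pocket('w2',(.534,.331))"
```

```text
[0.53190816 0.33137765 0.05907176] 0.023073105123817602
rect [534.  329.1] [100.2 100.4] 78 n 12889
```

View pics/w2.png

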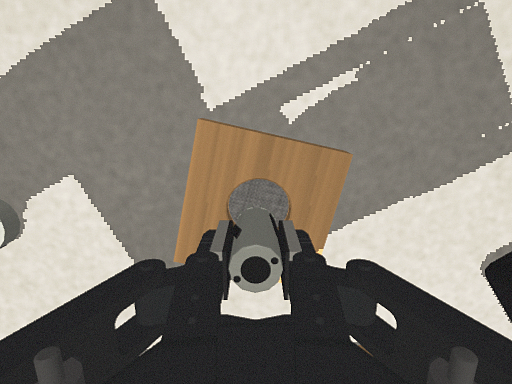

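The wrist view shows the grey saw between the fingers (about (255,265)) and its pocket just below and behind it at (258,205). Block centre (0.534, 0.330) agrees with the TCP to within 2 mm. Lowering.

Emit:
send_rows --rows '[-0.001,0.002,0.012,0,0,0,0.015,0,0,0.01,0,0,0,0.015,0,0,0.004,0,0,0,0.015,0,0,0.0015,0,0,0,0.015,0,0,0,0,0,0,0.015]'

```text
time_s: 7.0
position: [0.5336, 0.3303, 0.0313]
tool_rot: [-3.14, 0.001, 1.576]
force: [1.0, -0.5, -0.1]
width: 0.0236
```

Emit:
send_rows --rows '[0,0,0,0,0,0,0.015]'

```text
time_s: 7.1
position: [0.5339, 0.3308, 0.0314]
tool_rot: [-3.141, 0.0, 1.576]
force: [0.7, 0.1, -1.2]
width: 0.0233
```

Emit:
send_rows --rows '[0,0,0.0005,0,0,0,0.015,0,0,0,0,0,0,0.035,0,0,0,0,0,0,0.05,0,0,0,0,0,0,0.05,0,0,-0.02,0,0,0,0.05]'

```text
time_s: 7.6
position: [0.5318, 0.3301, 0.0489]
tool_rot: [-3.136, 0.003, 1.577]
force: [-0.8, 0.4, -0.1]
width: 0.0501
```

Emit:
send_rows --rows '[0,0,-0.05,0,0,0,0.05,0,0,-0.05,0,0,0,0.05,0,0,-0.05,0,0,0,0.07,-0.045,0,-0.02,0,0,0,0.08,-0.045,0,0,0,0,0,0.08]'

```text
time_s: 8.1
position: [0.5372, 0.2424, 0.2263]
tool_rot: [3.132, -0.003, 1.58]
force: [1.2, 0.3, -0.0]
width: 0.0802
```

```bash
python3 -c "
from h import *
s=bot.state();print(s['position'],s['tool_rot'])
tops('w3')"
```

```text
[0.53723313 0.24238997 0.22630616] [ 3.13172863 -0.00335572  1.58004861]
px 86 252 n 477 med [531.7 318.6] circ [531.7 318.6] 23.7 ztop 0.0608 rgb [103. 103.  97.]
px 136 456 n 5680 med [734.  255.2] circ [736.5 253.6] 83.5 ztop 0.0559 rgb [75. 73. 71.]
px 98 57 n 327 med [338.8 305.3] circ [338.  305.7] 10.9 ztop 0.0784 rgb [82. 82. 77.]
px 222 171 n 916 med [438.2 168.2] circ [436.1 164. ] 43.6 ztop 0.0542 rgb [73. 66. 60.]
px 276 223 n 391 med [496.8  97.8] circ [497.   96.7] 24.1 ztop 0.0568 rgb [150.  95. 107.]
px 287 168 n 110 med [428.3  82.7] circ [425.8  83.2] 19.1 ztop 0.0572 rgb [165. 102. 115.]
```

Saw 25 stands at its pocket: top at 0.061. The uniform 11 mm y shift, which the Forstner bit and drum show too, is camera motion. On to saw 49.

Emit:
send_rows --rows '[-0.045,-0.013,0,0,0,0,0.075,-0.045,-0.013,0,0,0,0,0.075,-0.045,-0.013,0,0,0,0,0.075,-0.045,-0.013,0,0,0,0,0.075,-0.045,-0.013,0,0,0,0,0.075]'

```text
time_s: 8.65
position: [0.4698, 0.0144, 0.2212]
tool_rot: [3.142, 0.0, 1.577]
force: [-0.0, -0.7, -0.1]
width: 0.075
```

Emit:
send_rows --rows '[-0.045,-0.013,0.05,0,0,0,0.075,0,0,0.05,0,0,0,0.075,0,0,0,0,0,0,0.075,0,0,0,0,0,0,0.075]'

```text
time_s: 9.05
position: [0.4609, -0.0169, 0.1346]
tool_rot: [-3.139, -0.001, 1.576]
force: [0.1, -0.3, -0.5]
width: 0.0748
```

Emit:
send_rows --rows '[-0.0275,-0.004,0,0,0,0,0.075,0,0,0.04,0,0,0,0.075,0,0,0.025,0,0,0,0.075,0,0,0,0,0,0,0.075,0,0,0,0,0,0,0.075]'

```text
time_s: 9.55
position: [0.4595, -0.0442, 0.0714]
tool_rot: [3.139, 0.0, 1.578]
force: [-0.5, 0.9, 0.4]
width: 0.0749
```

Emit:
send_rows --rows '[0,0,0,0,0,0,0.075]'

```text
time_s: 9.65
position: [0.46, -0.0445, 0.0719]
tool_rot: [3.137, 0.001, 1.578]
force: [-0.0, -0.4, 0.1]
width: 0.0748
```

Emit:
send_rows --rows '[0,-0.002,0.024,0,0,0,0.075,0,0,0.024,0,0,0,0.075,0,0,0,0,0,0,0.06,0,0,0,0,0,0,0.04,0,0,0,0,0,0,0.04]'

```text
time_s: 10.15
position: [0.457, -0.0448, 0.0233]
tool_rot: [3.139, 0.001, 1.577]
force: [0.4, 0.5, -0.7]
width: 0.0477
```

Emit:
send_rows --rows '[0,0,0,0,0,0,0.04,0,0,0,0,0,0,0.04]'

```text
time_s: 10.35
position: [0.457, -0.0448, 0.0232]
tool_rot: [3.139, 0.0, 1.577]
force: [-0.3, -0.0, 6.9]
width: 0.0474
```

Emit:
send_rows --rows '[0,0,-0.015,0,0,0,0.04,0,0,-0.02,0,0,0,0.04,-0.009,0.0375,0,0,0,0,0.04,-0.009,0.0375,0,0,0,0,0.04,-0.009,0.0375,0,0,0,0,0.04]'

```text
time_s: 10.85
position: [0.5696, -0.0713, 0.0577]
tool_rot: [3.14, 0.0, 1.577]
force: [0.7, -0.1, -1.7]
width: 0.0473
```

Emit:
send_rows --rows '[-0.009,0.0375,0,0,0,0,0.04,-0.009,0.0375,0,0,0,0,0.04,-0.009,0.0375,0,0,0,0,0.04,0,0,0,0,0,0,0.04,0,0,0,0,0,0,0.04]'

```text
time_s: 11.35
position: [0.6812, -0.0975, 0.0564]
tool_rot: [-3.141, -0.0, 1.577]
force: [-0.6, 0.9, -1.9]
width: 0.0477
```

```bash
python3 -c "
from h import *
s=bot.state();print(s['position'],s['width'],s['force'])
pocket('w4',(.682,-.099))"
```

```text
[ 0.68118261 -0.09745357  0.05637549] 0.04769726678541905 [-0.64960448  0.90417843 -1.87322795]
rect [ 680.1 -100.4] [100.5  99.8] 12 n 8833
```

Emit:
send_rows --rows '[-0.002,0,0.012,0,0,0,0.04,0,0,0.01,0,0,0,0.04,0,0,0.0035,0,0,0,0.04,0,0,0.0015,0,0,0,0.04,0,0,0,0,0,0,0.04]'

```text
time_s: 11.9
position: [0.6802, -0.0991, 0.0296]
tool_rot: [-3.141, -0.0, 1.577]
force: [-0.3, 0.4, -1.9]
width: 0.0479
```

Emit:
send_rows --rows '[0,0,0,0,0,0,0.04]'

```text
time_s: 12.0
position: [0.6813, -0.0993, 0.0298]
tool_rot: [3.141, 0.0, 1.577]
force: [0.4, 0.1, -2.1]
width: 0.0478
```

Now open, rise, and go to saw 37 at (0.437, -0.192).

Emit:
send_rows --rows '[0,0,0.0008,0,0,0,0.04,0,0,0,0,0,0,0.06,0,0,0,0,0,0,0.075,0,0,0,0,0,0,0.075,0,0,-0.02,0,0,0,0.075]'

```text
time_s: 12.5
position: [0.6787, -0.0988, 0.0464]
tool_rot: [-3.136, -0.001, 1.577]
force: [0.6, 0.1, -0.8]
width: 0.075
```

Emit:
send_rows --rows '[0,0,-0.05,0,0,0,0.075,0,0,-0.05,0,0,0,0.065,-0.018,-0.045,-0.05,0,0,0,0.06,-0.018,-0.045,-0.02,0,0,0,0.06,-0.018,-0.045,0,0,0,0,0.06]'

```text
time_s: 13.0
position: [0.563, -0.1492, 0.2082]
tool_rot: [3.133, 0.003, 1.578]
force: [0.2, -1.2, -0.7]
width: 0.06
```

Emit:
send_rows --rows '[-0.018,-0.045,0,0,0,0,0.06,0,0,0,0,0,0,0.06,0,0,0,0,0,0,0.06]'

```text
time_s: 13.3
position: [0.5155, -0.1668, 0.2047]
tool_rot: [3.14, 0.0, 1.575]
force: [0.3, 0.3, 0.5]
width: 0.0597
```

```bash
python3 -c "
from h import *
s=bot.state();print(s['position'],s['tool_rot'])
tops('w5')"
```

```text
[ 0.51548221 -0.16676889  0.2046641 ] [3.14028667e+00 1.87774279e-04 1.57496582e+00]
px 108 426 n 2536 med [ 681.6 -101.5] circ [ 682.5 -102.3] 48.5 ztop 0.0636 rgb [100. 100.  92.]
px 197 183 n 1026 med [ 440.7 -194.3] circ [ 440.1 -195.1] 36.0 ztop 0.0576 rgb [159. 158. 145.]
px 272 120 n 83 med [ 361.6 -287. ] circ [ 360.3 -288.8] 22.5 ztop 0.0498 rgb [72. 72. 67.]
```

Emit:
send_rows --rows '[-0.013,-0.038,0,0,0,0,0.06,-0.0135,-0.0385,0,0,0,0,0.06,0,0,0.045,0,0,0,0.06,0,0,0.045,0,0,0,0.06,0,0,0.04,0,0,0,0.06]'

```text
time_s: 13.85
position: [0.4419, -0.1937, 0.0729]
tool_rot: [3.139, 0.001, 1.577]
force: [0.7, 0.5, -0.4]
width: 0.0602
```

Emit:
send_rows --rows '[0,0,0,0,0,0,0.06,0,0,0,0,0,0,0.06,0,0,0,0,0,0,0.06]'

```text
time_s: 14.15
position: [0.4423, -0.1941, 0.0756]
tool_rot: [3.138, 0.002, 1.578]
force: [-0.1, 0.4, 0.9]
width: 0.0601
```

Emit:
send_rows --rows '[0.0005,-0.003,0.026,0,0,0,0.06,0,0,0.025,0,0,0,0.06,0,0,0,0,0,0,0.055,0,0,0,0,0,0,0.03,0,0,0,0,0,0,0.03]'

```text
time_s: 14.65
position: [0.4385, -0.1937, 0.025]
tool_rot: [3.138, 0.002, 1.577]
force: [-0.1, 0.5, -0.8]
width: 0.0355
```

Emit:
send_rows --rows '[0,0,0,0,0,0,0.03,0,0,0,0,0,0,0.03]'

```text
time_s: 14.85
position: [0.4385, -0.1937, 0.025]
tool_rot: [3.138, 0.002, 1.577]
force: [-0.1, 0.3, 8.2]
width: 0.0361
```

Emit:
send_rows --rows '[0,0,-0.015,0,0,0,0.03,0,0,-0.02,0,0,0,0.03,-0.0374,0.022,0,0,0,0,0.03,-0.0374,0.022,0,0,0,0,0.03,-0.0374,0.022,0,0,0,0,0.03]'

```text
time_s: 15.35
position: [0.5049, -0.3061, 0.0597]
tool_rot: [3.139, 0.001, 1.577]
force: [0.8, -0.4, -0.7]
width: 0.0355
```

Emit:
send_rows --rows '[-0.0374,0.022,0,0,0,0,0.03,-0.0374,0.022,0,0,0,0,0.03,0,0,0,0,0,0,0.03,0,0,0,0,0,0,0.03]'

```text
time_s: 15.75
position: [0.5483, -0.3802, 0.0584]
tool_rot: [3.141, 0.0, 1.576]
force: [-0.6, 0.1, -1.0]
width: 0.0355
```

```bash
python3 -c "
from h import *
s=bot.state();print(s['position'],s['width'],s['force'])
pocket('w6',(.548,-.381))"
```

```text
[ 0.54827361 -0.38015131  0.05838112] 0.03551856712097719 [-0.64980266  0.12020955 -0.96627317]
rect [ 546.1 -368.6] [100.5  75.7] 2 n 10618
```

Emit:
send_rows --rows '[-0.001,-0.001,0.012,0,0,0,0.03,0,0,0.01,0,0,0,0.03,0,0,0.0035,0,0,0,0.03,0,0,0.0015,0,0,0,0.03,0,0,0,0,0,0,0.03]'

```text
time_s: 16.3
position: [0.5455, -0.3785, 0.0311]
tool_rot: [-3.139, -0.002, 1.577]
force: [-2.4, 1.6, 3.7]
width: 0.0356
```

Emit:
send_rows --rows '[0,0,0,0,0,0,0.03]'

```text
time_s: 16.4
position: [0.5457, -0.3786, 0.0311]
tool_rot: [-3.139, -0.002, 1.577]
force: [-2.8, 3.4, 4.4]
width: 0.0358
```

Emit:
send_rows --rows '[0,0,0,0,0,0,0.04,0,0,0,0,0,0,0.06,0,0,0,0,0,0,0.06,0,0,-0.02,0,0,0,0.06,0,0,-0.04,0,0,0,0.06]'

```text
time_s: 16.9
position: [0.5447, -0.3785, 0.0876]
tool_rot: [-3.135, -0.005, 1.577]
force: [0.9, -0.4, -0.1]
width: 0.0599
```

Emit:
send_rows --rows '[0,0,-0.05,0,0,0,0.075,0,0,-0.05,0,0,0,0.085,0.02,-0.04,-0.02,0,0,0,0.085,0.02,-0.04,0,0,0,0,0.085,0.01,-0.03,0,0,0,0,0.085]'

```text
time_s: 17.4
position: [0.435, -0.3296, 0.2121]
tool_rot: [3.141, 0.001, 1.577]
force: [0.2, 0.7, -0.2]
width: 0.085
```

Emit:
send_rows --rows '[0,0,0,0,0,0,0.085,0,0,0,0,0,0,0.085]'

```text
time_s: 17.6
position: [0.4367, -0.3311, 0.2115]
tool_rot: [3.14, 0.001, 1.576]
force: [1.4, -0.6, 0.5]
width: 0.0848
```

```bash
python3 -c "
from h import *
s=bot.state();print(s['position'],s['tool_rot'])
tops('w7')"
```

```text
[ 0.43668849 -0.33110517  0.21149582] [3.14015809e+00 1.04506093e-03 1.57612064e+00]
px 155 186 n 2727 med [ 365.8 -315.3] circ [ 365.2 -316.1] 59.9 ztop 0.0576 rgb [181. 181. 166.]
px 214 354 n 1042 med [ 545.9 -378.8] circ [ 546.9 -380.2] 36.2 ztop 0.0635 rgb [124. 124. 114.]
```

Emit:
send_rows --rows '[0.008,-0.036,0,0,0,0,0.085,0.0085,-0.035,0,0,0,0,0.085,0,0,0.045,0,0,0,0.085,0,0,0.045,0,0,0,0.085,0,0,0.035,0,0,0,0.085]'

```text
time_s: 18.15
position: [0.3667, -0.3156, 0.0843]
tool_rot: [3.141, 0.001, 1.577]
force: [-0.2, 0.2, -0.9]
width: 0.0848
```

Emit:
send_rows --rows '[0,0,0,0,0,0,0.085,0,0,0,0,0,0,0.085,0,0,0,0,0,0,0.085]'

```text
time_s: 18.45
position: [0.3675, -0.3164, 0.0874]
tool_rot: [3.139, 0.002, 1.577]
force: [0.6, -0.2, -0.1]
width: 0.085
```

Emit:
send_rows --rows '[0.0015,-0.002,0.025,0,0,0,0.085,0,0,0.025,0,0,0,0.085,0,0,0.016,0,0,0,0.085,0,0,0,0,0,0,0.085,0,0,0,0,0,0,0.07]'

```text
time_s: 18.95
position: [0.3648, -0.3144, 0.0214]
tool_rot: [3.14, 0.002, 1.577]
force: [-0.6, -0.1, 0.1]
width: 0.0731
```

Emit:
send_rows --rows '[0,0,0,0,0,0,0.05,0,0,0,0,0,0,0.05,0,0,0,0,0,0,0.05,0,0,0,0,0,0,0.05]'

```text
time_s: 19.35
position: [0.3649, -0.3146, 0.0221]
tool_rot: [3.139, 0.003, 1.577]
force: [0.3, 0.1, 6.1]
width: 0.0594
```

Emit:
send_rows --rows '[0,0,-0.015,0,0,0,0.05,0,0,-0.02,0,0,0,0.05,0.0394,0.0222,0,0,0,0,0.05,0.0394,0.0222,0,0,0,0,0.05,0.0394,0.0222,0,0,0,0,0.05]'

```text
time_s: 19.85
position: [0.4307, -0.1943, 0.0565]
tool_rot: [3.139, 0.001, 1.575]
force: [0.0, 0.3, -2.8]
width: 0.0597
```

Emit:
send_rows --rows '[0.0394,0.0222,0,0,0,0,0.05,0.0394,0.0222,0,0,0,0,0.05,0.0394,0.0222,0,0,0,0,0.05,0.0394,0.0222,0,0,0,0,0.05,0.0394,0.0222,0,0,0,0,0.05]'

```text
time_s: 20.35
position: [0.5406, 0.0048, 0.0563]
tool_rot: [3.139, 0.0, 1.577]
force: [-0.4, 0.1, -2.1]
width: 0.0594
```

Emit:
send_rows --rows '[0.0394,0.0222,0,0,0,0,0.05,0.0394,0.0222,0,0,0,0,0.05,0.0394,0.0222,0,0,0,0,0.05,0.0394,0.0222,0,0,0,0,0.05,0,0,0,0,0,0,0.05]'

```text
time_s: 20.85
position: [0.6319, 0.167, 0.0568]
tool_rot: [3.134, -0.004, 1.581]
force: [0.8, 0.1, -1.3]
width: 0.0594
```

Emit:
send_rows --rows '[0,0,0,0,0,0,0.05,0,0,0,0,0,0,0.05]'

```text
time_s: 21.05
position: [0.6261, 0.1604, 0.0552]
tool_rot: [-3.141, 0.001, 1.577]
force: [-0.4, -1.0, -2.0]
width: 0.0595
```

```bash
python3 -c "
from h import *
s=bot.state();print(s['position'],s['width'],s['force'])
pocket('w8',(.632,.158))"
```

```text
[0.62610459 0.16038832 0.05524972] 0.059476360308782276 [-0.38940859 -1.02059255 -1.99088143]
rect [630.1 173.7] [100.5  66.4] 4 n 6994
```

Emit:
send_rows --rows '[-0.0025,0.005,0,0,0,0,0.05,0,0,0.012,0,0,0,0.05,0,0,0.009,0,0,0,0.05,0,0,0.003,0,0,0,0.05,0,0,0,0,0,0,0.05]'

```text
time_s: 21.6
position: [0.631, 0.1582, 0.0295]
tool_rot: [-3.139, 0.0, 1.576]
force: [-0.8, 0.1, -1.1]
width: 0.0597
```

Emit:
send_rows --rows '[0,0,0,0,0,0,0.05]'

```text
time_s: 21.7
position: [0.632, 0.1586, 0.0306]
tool_rot: [-3.141, 0.0, 1.577]
force: [0.2, -0.1, -1.6]
width: 0.0592
```

Emit:
send_rows --rows '[0,0,0.0015,0,0,0,0.05,0,0,0.001,0,0,0,0.05,0,0,0,0,0,0,0.05,0,0,0,0,0,0,0.05]'

```text
time_s: 22.1
position: [0.6322, 0.1587, 0.0286]
tool_rot: [3.141, -0.0, 1.577]
force: [0.3, -0.5, -1.4]
width: 0.0595
```

Emit:
send_rows --rows '[0,0,0.0006,0,0,0,0.05,0,0,0,0,0,0,0.07,0,0,0,0,0,0,0.085,0,0,0,0,0,0,0.085,0,0,-0.02,0,0,0,0.085]'

```text
time_s: 22.6
position: [0.6298, 0.1582, 0.0456]
tool_rot: [-3.136, 0.001, 1.577]
force: [0.0, -0.0, 0.0]
width: 0.0848
```

Emit:
send_rows --rows '[0,0,-0.05,0,0,0,0.085,0,0,-0.05,0,0,0,0.085,0,0,-0.05,0,0,0,0.085,0,0,-0.03,0,0,0,0.085,0,0,0,0,0,0,0.085]'

```text
time_s: 23.1
position: [0.6357, 0.1593, 0.2348]
tool_rot: [3.129, -0.002, 1.577]
force: [0.7, -1.1, 0.6]
width: 0.085
```

Emit:
send_rows --rows '[-0.04,-0.01,0,0,0,0,0.085,-0.04,-0.01,0,0,0,0,0.085,-0.02,0,0,0,0,0,0.085,0,0,0,0,0,0,0.085,0,0,0,0,0,0,0.085]'

```text
time_s: 23.6
position: [0.6123, 0.0584, 0.2271]
tool_rot: [-3.14, -0.001, 1.576]
force: [0.1, -0.8, -0.9]
width: 0.0849
```

```bash
python3 -c "
from h import *
s=bot.state();print(s['position'],s['force'],s['width'])
tops('w9')
for n in ['scene','side']:
    im,d=bot.capture(n);cv2.imwrite(f'pics/{n}9.png',im[...,::-1]);W=pts(n,d)
    for k,c in dict(b43=(.534,.331),b79=(.631,.158),b67=(.682,-.099),b55=(.548,-.381),forst=(.34,.3165),drum=(.439,.1745)).items():
        Q=W[(np.linalg.norm(W[...,:2]-c,axis=-1)<.05)&(W[...,2]>.045)&(W[...,2]<.09)]
        if len(Q)<5: print(n,k,len(Q));continue
        z=np.percentile(Q[:,2],90);T=Q[Q[:,2]>z-.004]
        e,r=cv2.minEnclosingCircle((T[:,:2]*1000).astype(np.float32));print(n,k,np.round(e,1),round(2*r,1),round(z,4))
"
```

```text
[0.61229671 0.05839103 0.22708279] [ 0.12426145 -0.80971621 -0.88867069] 0.08487747219372532
px 2 391 n 92 med [744.8 223.8] circ [745.3 225. ] 12.8 ztop 0.0519 rgb [21. 20. 21.]
px 56 87 n 1836 med [440.1 173.2] circ [439.5 173.4] 44.4 ztop 0.0557 rgb [42. 38. 34.]
px 71 276 n 3056 med [632.3 158.8] circ [632.2 158.4] 59.7 ztop 0.0638 rgb [183. 183. 169.]
px 123 152 n 499 med [501.3 106.7] circ [500.7 106.7] 23.7 ztop 0.0578 rgb [113.  71.  79.]
px 134 83 n 568 med [425.8  94.4] circ [424.8  94.1] 23.9 ztop 0.0578 rgb [133.  83.  93.]
px 294 311 n 1401 med [681.8 -98.9] circ [ 681.5 -101.3] 49.1 ztop 0.0637 rgb [140. 140. 129.]
scene b43 [534.1 329. ] 24.5 0.063
scene b79 [632.3 158.9] 60.7 0.0634
scene b67 [ 682.5 -101.5] 50.4 0.0634
scene b55 [ 547.  -378.2] 36.5 0.063
scene forst [340.2 314.6] 12.8 0.0787
scene drum [439.7 173.4] 43.9 0.0546
side b43 [534.1 331.5] 25.4 0.0619
side b79 [631.3 161.6] 64.1 0.0616
side b67 [682.9 -99.6] 49.6 0.0611
side b55 [ 546.5 -374.5] 40.9 0.0611
side forst [341.  316.8] 11.8 0.0778
side drum [439.4 176.1] 44.4 0.0529
```

View pics/scene9.png

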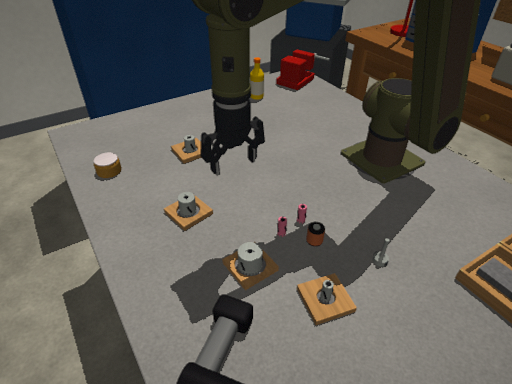

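The scene picture shows all four saws standing in their blocks at (189,145), (187,205), (250,258) and (327,291). The drum (315,234), Forstner bit (381,257) and pink cups are untouched, and the arm is clear.

```bash
python3 -c "
from h import *
print(bot.sign_off())"
```

```text
the job is handed in; nothing more can be done
None
```

All four hole saws are standing teeth down in the pockets of their own size: 25 mm saw in the 43 mm pocket, 37 in 55, 49 in 67 and 61 in 79. I carried each one low, set it down before letting go, and handed the job in at about 24 s. The hand-in gives no verdict.

- **Sideways position:** the last scene and wrist pictures put every saw within about 3 mm of its pocket centre. The side camera put saw 37 up to 6 mm off, from an elongated outline; the limit is 12 mm.
- **Height:** the saw tops read 0.061–0.064 m against 0.061 m expected. The depth readings run up to about 2 mm high, so this fits standing on the pocket floors.
- **Left alone:** the Forstner bit and the sanding drum are where they were, within about 2 mm, and so are the pink look-alikes. The gripper was open and clear of everything.
- **One reading that disagreed:** a wrist picture taken while the arm was moving showed everything shifted 11 mm in y. The fixed cameras did not show that shift in the final check.

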